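# Take the ball stake out of the indexing turret

### The job

Turn the stake turret by its bar handle until the ball-headed stake stands in the middle of the gap in the guard ring, at the front pointer. Unscrew that stake a quarter turn counter-clockwise, lift it out and stand it upright inside the wooden tray, setting it down on the tray floor before you let go. Leave the cone-headed and the flat-headed stake screwed into the turret, and do not disturb the wax block, the eyeglass or the brass dish.

Things in the scene. Friction and masses are not known exactly. Their poses are not given: they have to be found in the camera images.
- gate (a point): front position, fixed on the carousel's round steel base (252 mm wide, fast to the bench), 66 mm above the worktop, 84 mm from the turret axis along this frame's -x, where a stake's grip point should come. The guard ring (radius 101 to 123 mm, top 42.5 mm above the worktop) holds the stakes' flanges down except in its gap, 27 degrees either side of here; brass pointer at the middle
- handle (a point): centre of the turret's upright bar handle, on the turret axis, 78 mm above the worktop. The bar is 40 mm long along this frame's x, 12 mm thick along its y and reaches from 54 to 92 mm above the worktop; it turns with the turret
- turret (a joint): turret angle (rad), counter-clockwise from above positive, 0 at the start, stops at +-3.14. No click stops; 0.1 N m of friction keeps it where left. Aluminium disc 226 mm wide, three sockets 120 degrees apart on a circle of 84 mm radius. At the start the ball stake is 38 to 82 degrees left or right of the front, and all stakes are locked, the long side of their grip blocks parallel to the bar handle
- ball_grip (a point): ball stake: steel, 81 mm tall, 26 mm ball on top. The point is on its axis at the middle of the grip block, 46 mm above the foot's underside (66 mm above the worktop when seated). Block: 40 mm along x, 26 mm thick along y (grasp across y), 24 to 58 mm above the foot's underside. Below it a flange 56 mm wide, 12 to 16 mm up, and a foot 28 mm wide on which it can stand alone
- ball_stake: the ball stake as a whole, 0.18 to 0.35 kg; origin at the underside of its foot, z up. Locked: its x is along the handle's x, 7 degrees of play. Turned 90 degrees counter-clockwise (82 to 97, then a stop) in the turret, its two lugs are free and it lifts straight out; no rise while turning, only friction resists, 1.5 mm of play. Lift 30 mm to clear the guard ring
- cone_grip (a point): cone stake: the same as the ball stake but for a pointed cone on top, 84 mm tall in all; the point is at the middle of its grip block
- flat_grip (a point): flat stake: the same as the ball stake but for a flat disc 26 mm wide on top, 68 mm tall in all; the point is at the middle of its grip block
- tray_in (a point): centre of the floor of the shallow wooden tray (fixed to the bench): outside 120 mm along its x and 100 mm along its y, 16 mm high, walls 6 mm thick, floor 6 mm above the worktop
- wax: blue wax block, 33x30x26 mm, bystander; origin at its underside
- eyeglass: loupe with its white case, 24x60x12 mm, bystander; origin at its underside
- dish: small brass dish, 64 mm wide, 14 mm high, bystander; origin at its underside
Not all that is in view belongs to the job. What is shaped like the ball_stake but orange is not meant.

How it is judged:
By the outcome, as a careful person would: the job done as asked, in the order asked, and still so for the second after the job is handed in, with the robot touching nothing.
It also fails if it takes over 51 s, if anything falls off the work surface, if the arm or the gripper's body presses on something with over 40 N, if the wrist force passes 120 N, or if a joint passes its speed limit or range.

### The arm

A 6-joint arm with a two-finger parallel gripper is mounted at the origin on a cart in front of the work surface, level with it; the furniture and walls round the work are solid. World frame = base frame: x ahead of the robot, y to its left, z up, the work surface at z = 0. Lengths are in m, angles in degrees, forces in N, time in s.
With the tool pointing down it reaches from about 0.4 to 0.825 m from the base axis. Payload 7 kg.
Tool frame: the origin (TCP) lies between the finger pads; the fingertips stand 22 mm ahead of it and the grasp point (between the pads) lies 3 mm ahead of it; z points along the fingers, y is the line along which they close (so a half turn about z gives the same grasp; the last joint's range is limited). The gripper opens to 88 mm and grips with 3 to 60 N. Pads are 19 mm wide; open, the fingers measure 130 mm over their backs; the gripper's body (78 mm by 193 mm) begins 47 mm behind the grasp point.
Start: joints at [83.887, 20.546, 0.682, 0, -70.136, -16.507], TCP at [0.26, 0.623, 0.249] pointing down, gripper open.
Joint ranges: [-176.03, 176.03], [-82.01, 121.73], [-58.28, 71.71], [-173.87, 95.51], [-174.79, -0.11], [-173.66, 173.66]. Speed limits (degrees/s): [136.94, 136.94, 172.46, 180, 180, 180].

### API

Orientations are given as [roll, pitch, yaw] about the fixed x, y, z axes, in that order (R = Rz(yaw) Ry(pitch) Rx(roll)).
In Python, from plant import ctrl gives the robot as it stands.
- The arm moves only by the tool apply_moves, never from a script. Its argument "targets" is a list of rows, each an object with "travel": the shift along the tool's x, y, z in mm, a list of three; "roll": the turn about the tool's z in degrees; "jaw": the finger opening in mm, from 0 to 87.6. In form: [{"travel": [tx, ty, tz], "roll": roll, "jaw": jaw}, ...]. A call has 1 to 10 rows; each row shifts and turns the commanded pose from where the row before left it, along the tool's axes as they then stand; what a row does not reach is not made up. A row lasts 1/10 s, in which the tool goes at most 50 mm and 8.59 degrees, less where a joint would pass 70% of its speed; a pose out of reach is approached as far as the arm can. A call with a gripper value outside its range is refused whole. The fingers move at their own pace and stop on an object; the grip force is fixed at half the most. Time passes only in rows, so rows that do not move let the fingers close. It gives the time, the measured TCP pose, the force, the opening and the grip force at its end, in the units of the state.
- ctrl.get_obs(): the state, without advancing time (a new reading comes with each control period).
- ctrl.snapshot(name): name is "side" or "top" or "wrist"; returns the picture (384x512x3 uint8, red, green, blue); there is no depth.
- ctrl.calibration(name): a dict with "K" (3x3 intrinsics, pixels), "dist_coeffs" ([k1, k2, p1, p2, k3] as OpenCV has them; the pictures are not rectified), "extrinsics" (4x4, takes a point from camera to world coordinates); the wrist camera has in their place "hand_eye" (4x4, takes a point from camera to tool coordinates, whose origin is the TCP and whose axes are the flange's). Camera axes: x right, y down, z forward; pixel columns grow to the right and rows downward; lengths in m; the calibration is good to about 2 mm. A picture is of the moment at which its call begins: read the wrist's pose just before it. calibration takes no time and is no camera call.
- ctrl.close_job(): hands the job in; it is judged then, once.
The state is a dict: "clock": time; "joint_pos": joint angles; "qvel": joint speeds; "tau": joint torques, N m; "tool_pos": TCP position; "orientation": TCP orientation; "force": force on the tool from outside, world axes, zero at the start; "moment": the same for the moment, N m; "opening": finger opening in m; "gripper_force": force on a finger pad.
Only numpy, scipy, OpenCV 4.12 (cv2) and the standard library are available. Lean on these libraries where they do the work, as an engineer would, in place of code of your own. Each camera call takes 0.05 s, during which the arm holds its last target. There are 200 camera calls.

## Working session

There is one attempt and no reset: what is moved stays moved. The work goes in short steps, Python scripts to look and compute and a tool call to move; the robot and the scene stay as the last step left them, time stands still between calls to the robot, and variables do not carry over. Pictures are saved under pics/ and viewed, at most 10 in all, crops included, and the job is handed in when it is done.

Besides the shell and the picture viewer there is one more tool, called after "Request:" as a command line: name --argument value ..., lists and objects as JSON in quotes. apply_moves: Moves the arm, as the interface text tells. Its arguments: {"type":"object","properties":{"targets":{"type":"array","items":{"type":"object","properties":{"travel":{"type":"array","items":{"type":"number"}},"roll":{"type":"number"},"jaw":{"type":"number"}}}}},"required":["targets"]}

```bash
mkdir -p pics
python3 - <<'E'
from plant import ctrl
import cv2
o=ctrl.get_obs();print({k:o[k] for k in('clock','tool_pos','orientation','force','opening')})
for n in('side','top','wrist'):
    cv2.imwrite(f'pics/{n}0.png',cv2.cvtColor(ctrl.snapshot(n),cv2.COLOR_RGB2BGR))
    c=ctrl.calibration(n);print(n,{k:v.tolist() if hasattr(v,'tolist') else v for k,v in c.items()})
import numpy as np
a=[cv2.imread(f'pics/{n}0.png') for n in('top','side')]
E
```

```text
{'clock': 0.0, 'tool_pos': array([0.25946685, 0.62262442, 0.24761448]), 'orientation': array([ 1.79902734e+02, -7.72507686e-03, -2.26269152e+01]), 'force': array([ 0.08567255, -0.04879707,  0.10900517]), 'opening': 0.08774767981885581}
side {'K': [[417.9556119308827, 0.0, 253.91602718978245], [0.0, 417.9556119308827, 194.66634318960757], [0.0, 0.0, 1.0]], 'dist_coeffs': [0.002243476453315037, 0.0, 0.0, 0.0, 0.0], 'extrinsics': [[0.9845660094386143, -0.05652206820927552, 0.16563522832860328, 0.3323598025941988], [-0.1743436658350907, -0.3994879889020474, 0.9000075738048986, -0.9772852822923702], [0.01529899478086009, -0.914994318303859, -0.4031765596241323, 0.5395144501315717], [0.0, 0.0, 0.0, 1.0]]}
top {'K': [[383.95967552227813, 0.0, 251.51141574657328], [0.0, 383.95967552227813, 195.94346336537043], [0.0, 0.0, 1.0]], 'dist_coeffs': [0.0127569404966941, 0.0, 0.0, 0.0, 0.0], 'extrinsics': [[-0.02199751872243594, -0.996246336480203, 0.0837218383686749, 0.44185593175640825], [-0.9996750354719923, 0.022997415599026693, 0.010997378316533522, 0.002727953560359779], [-0.012881483770412283, -0.08345271670556978, -0.9964284778398964, 1.0163247953702979], [0.0, 0.0, 0.0, 1.0]]}
wrist {'K': [[328.5052681013682, 0.0, 258.71392813512585], [0.0, 328.5052681013682, 194.58730698117103], [0.0, 0.0, 1.0]], 'dist_coeffs': [-0.04753647199356756, 0.0, 0.0, 0.0, 0.0], 'hand_eye': [[0.0002895312727721739, -0.9632157811038716, -0.26872899955922147, 0.07223191612887826], [0.9999999455475369, 0.0003214359030493753, -7.47253830332509e-05, 0.00025536089879441004], [0.0001583558168355836, -0.2687289632909303, 0.9632158217201462, -0.1369364007473128], [0.0, 0.0, 0.0, 1.0]]}
```

View pics/top0.png

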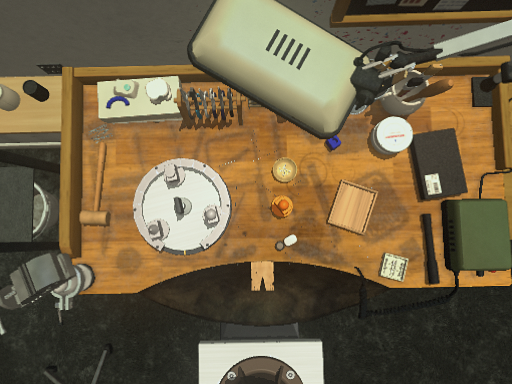

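View pics/side0.png

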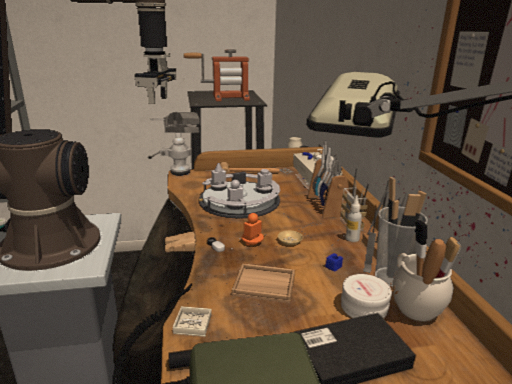

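Top view: carousel centred near (182,206), with stakes near (173,175), (156,229) and (211,215). The tray is near (352,207), the orange decoy at (282,206), the dish at (285,169), the wax at (334,143) and the eyeglass at (287,242). Next I'll zoom in on the carousel and tray.

Run:
```python
import cv2,numpy as np
t=cv2.imread('pics/top0.png');s=cv2.imread('pics/side0.png')
a=cv2.resize(t[150:262,126:238],(520,520),interpolation=cv2.INTER_CUBIC)
b=cv2.resize(s[155:220,192:288],(0,0),fx=2.9,fy=2.9,interpolation=cv2.INTER_CUBIC)
c=cv2.resize(t[170:245,315:390],(278,278),interpolation=cv2.INTER_CUBIC)
im=np.zeros((520,800,3),np.uint8);im[:,:520]=a;im[:b.shape[0],522:522+278]=b[:,:278];im[240:518,522:]=c
cv2.imwrite('pics/z0.png',im)
```

```text
(no output)
```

View pics/z0.png

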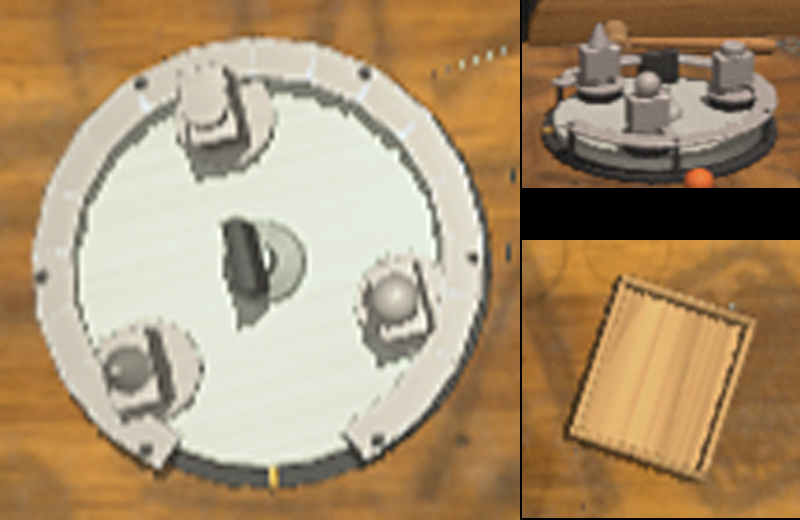

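The ball stake is at crop (395,297), front-right. The cone is at (128,368), the flat at (208,98), the bar handle top at (240,255) and the pointer at (273,478).

```bash
cat > h.py <<'E'
from plant import ctrl
import numpy as np,cv2
from scipy.spatial.transform import Rotation as R
from scipy.optimize import least_squares
def pose():
    o=ctrl.get_obs();T=np.eye(4);T[:3,:3]=R.from_euler('xyz',o['orientation'],degrees=True).as_matrix();T[:3,3]=o['tool_pos'];return T
def cam(n,T=None):
    c=ctrl.calibration(n);E=np.array(c['extrinsics']) if n!='wrist' else T@np.array(c['hand_eye'])
    return np.array(c['K']),np.array(c['dist_coeffs']),E
def hit(c,uv,z):
    K,d,E=c;p=cv2.undistortPoints(np.array(uv,float).reshape(-1,1,2),K,d).reshape(-1,2)
    r=np.c_[p,np.ones(len(p))]@E[:3,:3].T
    return E[:3,3]+r*((np.broadcast_to(z,len(p))-E[2,3])/r[:,2])[:,None]
def save(n,f,crop=None,k=1):
    im=cv2.cvtColor(ctrl.snapshot(n),cv2.COLOR_RGB2BGR)
    if crop: u,v,w,h=crop;im=im[v:v+h,u:u+w]
    cv2.imwrite(f,cv2.resize(im,None,fx=k,fy=k,interpolation=cv2.INTER_CUBIC))
E
python3 - <<'E'
from h import *
np.set_printoptions(precision=4,suppress=True)
c=cam('top')
f=lambda P:np.array(P)/4.643+[126,150]-.4
S=hit(c,f([(395,297),(208,98),(128,368)]),[.088,.088,.097])[:,:2]
print('ball flat cone',S)
# flat is +120 (ccw) from ball
def res(p): return (np.array([[p[0]+.084*np.cos(p[2]+a),p[1]+.084*np.sin(p[2]+a)] for a in(0,2*np.pi/3,4*np.pi/3)])-S).ravel()
s=least_squares(res,[.45,.18,-1.9]);print(s.x,np.degrees(s.x[2]),s.fun)
H=hit(c,f([(240,255),(228,220),(248,292)]),[.092]*3);print('handle',H)
P=hit(c,f([(273,478)]),.02);print('ptr',P)
d=P[0,:2]-s.x[:2];print('gate dir',np.degrees(np.arctan2(d[1],d[0])),np.linalg.norm(d))
rg=hit(c,f([(34,265),(487,255),(258,38),(124,105),(398,102),(60,375)]),.0425)[:,:2]
s2=least_squares(lambda p:np.hypot(*(rg-p).T)-.123,[.45,.18]);print('ring',s2.x,s2.fun)
t=lambda P:(np.array(P)-[522,240])/3.707+[315,170]-.4
T=hit(c,t([(622,276),(754,318),(704,478),(568,436)]),.016);print('tray',T,T.mean(0))
E
```

```text
ball flat cone [[0.4793 0.1127]
 [0.5863 0.2099]
 [0.4456 0.2498]]
[ 0.5037  0.1908 -1.86  ] -106.56820366098914 [ 0.0004 -0.0024 -0.0009  0.0004  0.0004  0.002 ]
handle [[0.5029 0.1927 0.092 ]
 [0.5213 0.1989 0.092 ]
 [0.4835 0.1886 0.092 ]]
ptr [[0.3832 0.1898 0.02  ]]
gate dir -179.54144042507482 0.1205123076097814
ring [0.4976 0.1917] [ 0.0014  0.0014  0.0056 -0.0037 -0.004  -0.0003]
tray [[ 0.5641 -0.2226  0.016 ]
 [ 0.5322 -0.3136  0.016 ]
 [ 0.4212 -0.2735  0.016 ]
 [ 0.4524 -0.1803  0.016 ]] [ 0.4925 -0.2475  0.016 ]
```

Request:
apply_moves --targets '[{"travel": [32.6,25.4,0],"roll": 0,"jaw": 87},{"travel": [32.6,25.4,0],"roll": 0,"jaw": 87},{"travel": [32.6,25.4,0],"roll": 0,"jaw": 87},{"travel": [32.6,25.4,0],"roll": 0,"jaw": 87},{"travel": [32.6,25.4,0],"roll": 0,"jaw": 87},{"travel": [32.6,25.4,0],"roll": 0,"jaw": 87},{"travel": [32.6,25.4,0],"roll": 0,"jaw": 87},{"travel": [32.6,25.4,0],"roll": 0,"jaw": 87},{"travel": [32.6,25.4,0],"roll": 0,"jaw": 87},{"travel": [32.6,25.4,0],"roll": 0,"jaw": 60}]'

```text
clock: 1.15
tool_pos: [0.4633, 0.2616, 0.2486]
orientation: [-180.0, 0.0, -22.6]
force: [0.8, 0.3, -0.2]
opening: 0.0833
gripper_force: 0.0
```

Request:
apply_moves --targets '[{"travel": [32.6,25.4,0],"roll": 0,"jaw": 40},{"travel": [32.6,25.4,0],"roll": 0,"jaw": 40},{"travel": [0,0,0],"roll": -7.5,"jaw": 40},{"travel": [0,0,0],"roll": -7.5,"jaw": 40},{"travel": [0,0,0],"roll": -7.5,"jaw": 40},{"travel": [0,0,0],"roll": -7.5,"jaw": 40},{"travel": [0,0,0],"roll": -7.5,"jaw": 40},{"travel": [0,0,0],"roll": 0,"jaw": 40},{"travel": [0,0,0],"roll": 0,"jaw": 40}]'

```text
clock: 2.05
tool_pos: [0.5034, 0.1912, 0.2484]
orientation: [180.0, 0.0, 14.7]
force: [0.3, -0.5, -0.0]
opening: 0.0405
gripper_force: 0.0
```

Run:
```python
from h import *
o=ctrl.get_obs();print(o['joint_pos'],o['tool_pos'],o['orientation'],o['opening'])
np.save('T1.npy',pose());save('wrist','pics/w1.png',None,1.5)
```

```text
[ 4.16595779e+01  7.70320814e+00 -1.65583907e+01 -3.68962770e-03
 -6.57563358e+01  6.30002134e+01] [0.50340365 0.1911841  0.24842391] [1.79994855e+02 1.75070837e-02 1.46582749e+01] 0.040530088490841984
```

View pics/w1.png

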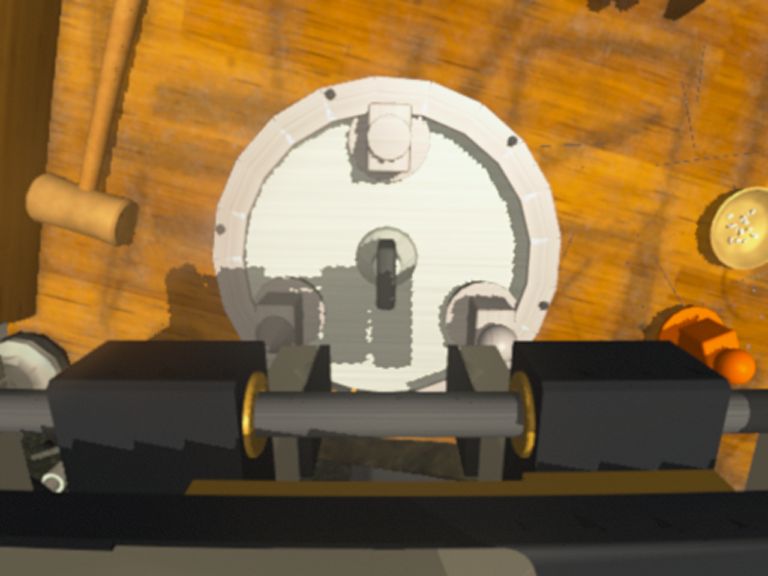

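The wrist view shows the bar at about (387,240–305), vertical and so aligned with the tool. The flat stake is at (389,135), and the ball is at (497,340), partly hidden.

Run:
```python
from h import *
np.set_printoptions(precision=4,suppress=True)
T=np.load('T1.npy');c=cam('wrist',T)
P=hit(c,np.array([(387,240),(387,272),(389,136),(497,340)])/1.5-.2,[.092,.092,.088,.088])
print(P);print((P-T[:3,3])@T[:3,:3])
```

```text
[[0.5253 0.1976 0.092 ]
 [0.5062 0.1926 0.092 ]
 [0.5837 0.2117 0.088 ]
 [0.4797 0.1123 0.088 ]]
[[ 0.0228 -0.0007  0.1564]
 [ 0.0031 -0.0007  0.1564]
 [ 0.0829  0.0005  0.1604]
 [-0.0429  0.0703  0.1604]]
```

Request:
apply_moves --targets '[{"travel": [0,-0.5,40],"roll": 0,"jaw": 40},{"travel": [0,0,40],"roll": 0,"jaw": 40},{"travel": [0,0,40],"roll": 0,"jaw": 40},{"travel": [0,0,30],"roll": 0,"jaw": 40},{"travel": [0,0,17],"roll": 0,"jaw": 40},{"travel": [0,0,0],"roll": 0,"jaw": 5},{"travel": [0,0,0],"roll": 0,"jaw": 5},{"travel": [0,0,0],"roll": 0,"jaw": 5},{"travel": [0,0,0],"roll": 0,"jaw": 5},{"travel": [0,0,0],"roll": 0,"jaw": 5}]'

```text
clock: 3.1
tool_pos: [0.5039, 0.1928, 0.0829]
orientation: [-179.9, -0.1, 14.9]
force: [-2.9, 3.5, 2.0]
opening: 0.0119
gripper_force: 30.0
```

Request:
apply_moves --targets '[{"travel": [0,0,0],"roll": 2,"jaw": 5},{"travel": [0,0,0],"roll": 4,"jaw": 5},{"travel": [0,0,0],"roll": 6,"jaw": 5},{"travel": [0,0,0],"roll": 6,"jaw": 5},{"travel": [0,0,0],"roll": 6,"jaw": 5},{"travel": [0,0,0],"roll": 6,"jaw": 5},{"travel": [0,0,0],"roll": 6,"jaw": 5},{"travel": [0,0,0],"roll": 6,"jaw": 5},{"travel": [0,0,0],"roll": 6,"jaw": 5},{"travel": [0,0,0],"roll": 6,"jaw": 5}]'

```text
clock: 4.1
tool_pos: [0.5034, 0.1909, 0.0829]
orientation: [180.0, -0.0, -39.4]
force: [-2.0, -6.6, 7.4]
opening: 0.0119
gripper_force: 30.0
```

Request:
apply_moves --targets '[{"travel": [0,0,0],"roll": 6,"jaw": 5},{"travel": [0,0,0],"roll": 6,"jaw": 5},{"travel": [0,0,0],"roll": 5,"jaw": 5},{"travel": [0,0,0],"roll": 2,"jaw": 5},{"travel": [0,0,0],"roll": 0,"jaw": 5},{"travel": [0,0,0],"roll": 0,"jaw": 5}]'

```text
clock: 4.7
tool_pos: [0.5028, 0.1903, 0.0828]
orientation: [179.9, -0.1, -58.1]
force: [-3.7, -7.1, 9.3]
opening: 0.0113
gripper_force: 30.0
```

Run:
```python
from h import *
save('top','pics/t2.png',(126,150,112,112),5)
```

```text
(no output)
```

View pics/t2.png

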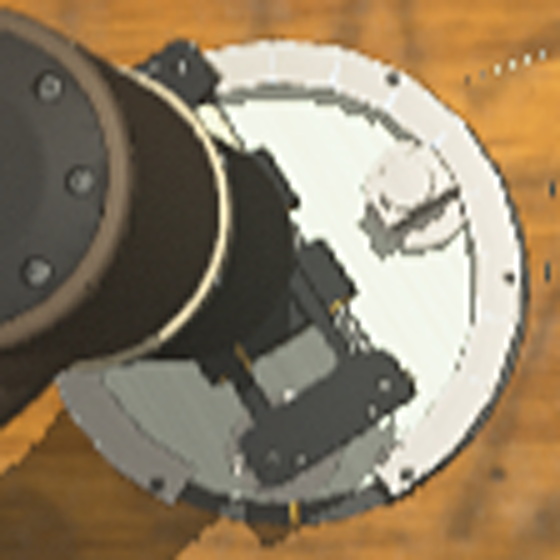

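Ball hidden by the gripper; flat stake top at crop (408,172). I'll release, rise and look with the wrist.

Request:
apply_moves --targets '[{"travel": [0,0,0],"roll": 0,"jaw": 30},{"travel": [0,0,0],"roll": 0,"jaw": 40},{"travel": [0,0,0],"roll": 0,"jaw": 40},{"travel": [0,0,-40],"roll": 0,"jaw": 40},{"travel": [0,0,-45],"roll": 0,"jaw": 40},{"travel": [-40,0,-45],"roll": -8,"jaw": 40},{"travel": [-45,0,-30],"roll": -8,"jaw": 60},{"travel": [-45,0,-20],"roll": -8,"jaw": 80},{"travel": [0,0,0],"roll": 0,"jaw": 80},{"travel": [0,0,0],"roll": 0,"jaw": 80}]'

```text
clock: 5.75
tool_pos: [0.4251, 0.2832, 0.2523]
orientation: [-179.9, 0.0, -34.0]
force: [-0.1, -0.0, -0.7]
opening: 0.0666
gripper_force: 0.0
```

Run:
```python
from h import *
np.set_printoptions(precision=4,suppress=True)
T=pose();np.save('T2.npy',T);print(T[:3,3],ctrl.get_obs()['orientation'])
a=cv2.cvtColor(ctrl.snapshot('wrist'),cv2.COLOR_RGB2BGR)
b=cv2.cvtColor(ctrl.snapshot('top'),cv2.COLOR_RGB2BGR);cv2.imwrite('pics/w2r.png',a);cv2.imwrite('pics/t3r.png',b)
a=cv2.resize(a,(480,360));b=cv2.resize(b[150:262,130:242],(320,320),interpolation=cv2.INTER_CUBIC)
im=np.zeros((360,800,3),np.uint8);im[:,:480]=a;im[:320,480:]=b;cv2.imwrite('pics/m3.png',im)
c=cam('top');ax=np.array([.5033,.1915])
f=lambda P:np.array(P)/4.643+[126,150]-.4
g=hit(c,f([(178,440),(345,435),(273,478)]),[.0425,.0425,.02])[:,:2]-ax
print(np.degrees(np.arctan2(g[:,1],g[:,0]))%360,np.hypot(*g.T))
q=hit(c,[np.array((408,172))/5+[126,150]-.4],.088)[0,:2]-ax;print('flat',np.degrees(np.arctan2(q[1],q[0])),np.hypot(*q))
```

```text
[0.4251 0.2832 0.2523] [-179.8988    0.0112  -34.0078]
[154.82   205.1254 180.7983] [0.1073 0.1065 0.1201]
flat -55.90130816915958 0.08603961451227253
```

View pics/m3.png

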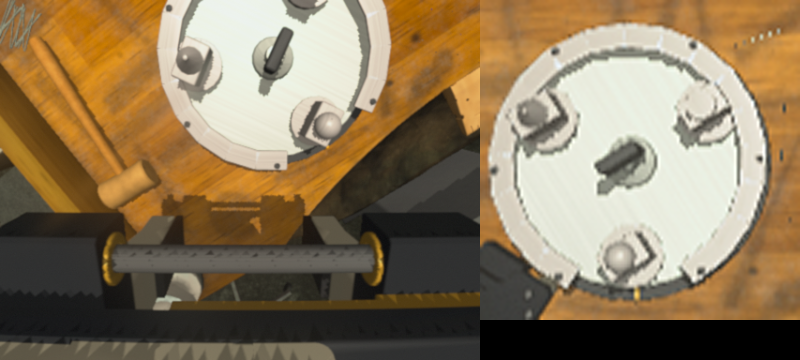

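Top view: ball at (622,257) next to the pointer at (637,294), flat at (706,97), cone at (531,110). Wrist view: ball at (327,125), cone at (188,62). Next I'll fit the turret angle from both.

Run:
```python
from h import *
np.set_printoptions(precision=4,suppress=True)
def fit(S,A):
    r=lambda p:(np.c_[p[0]+.084*np.cos(p[2]+A),p[1]+.084*np.sin(p[2]+A)]-S).ravel()
    s=least_squares(r,[.5,.19,3.14]);print(s.x[:2],np.degrees(s.x[2]),s.fun)
A=np.radians([0,120,240])
f=lambda P:(np.array(P)-[480,0])/2.857+[130,150]-.4
c=cam('top');S=hit(c,f([(622,257),(706,97),(531,110)]),[.088,.088,.092])[:,:2];print(S);fit(S,A)
g=hit(c,f([(637,294),(578,275),(684,268)]),[.02,.0425,.0425])[:,:2];print(g)
w=cam('wrist',np.load('T2.npy'));S=hit(w,np.array([(327,125),(188,62)])/.9375,[.088,.092])[:,:2];print(S);fit(S,A[[0,2]])
# refine with ball circle / handle
print(hit(w,np.array([(291,30),(270,68)])/.9375,.092))
```

```text
[[0.4185 0.1891]
 [0.5525 0.1166]
 [0.5444 0.265 ]]
[0.5052 0.1902] 181.91790012297182 [ 0.0027 -0.0017 -0.003   0.0023  0.0003 -0.0006]
[[0.3833 0.1894]
 [0.4024 0.2373]
 [0.4065 0.1435]]
[[0.4175 0.1895]
 [0.5385 0.2667]]
[0.5006 0.1927] 182.5339770949077 [-0.0009 -0.0005  0.0009  0.0005]
[[0.509  0.1746 0.092 ]
 [0.4922 0.2077 0.092 ]]
```

Request:
apply_moves --targets '[{"travel": [0,0,0],"roll": 8,"jaw": 64},{"travel": [0,0,0],"roll": 8,"jaw": 64},{"travel": [0,0,0],"roll": 8,"jaw": 64},{"travel": [26,19,0],"roll": 0,"jaw": 64},{"travel": [26,19,0],"roll": 0,"jaw": 64},{"travel": [24,18,0],"roll": 0,"jaw": 64},{"travel": [0,0,40],"roll": 0,"jaw": 64},{"travel": [0,0,40],"roll": 0,"jaw": 64},{"travel": [0,0,0],"roll": 0,"jaw": 64}]'

```text
clock: 6.75
tool_pos: [0.4161, 0.1842, 0.1669]
orientation: [179.4, -0.1, -58.4]
force: [-0.3, -0.4, 0.2]
opening: 0.0638
gripper_force: 0.0
```

Run:
```python
from h import *
T=pose();np.save('T4.npy',T);o=ctrl.get_obs();print(T[:3,3],o['orientation'],o['joint_pos'],o['opening'])
save('wrist','pics/w4.png',None,1.5)
```

```text
[0.41606514 0.18423581 0.16687105] [ 1.79433083e+02 -9.06636617e-02 -5.83563775e+01] [ 48.74486889   4.17868597 -32.30296984  -0.09884424 -54.08689664
 -17.04331984] 0.06377988242524749
```

View pics/w4.png

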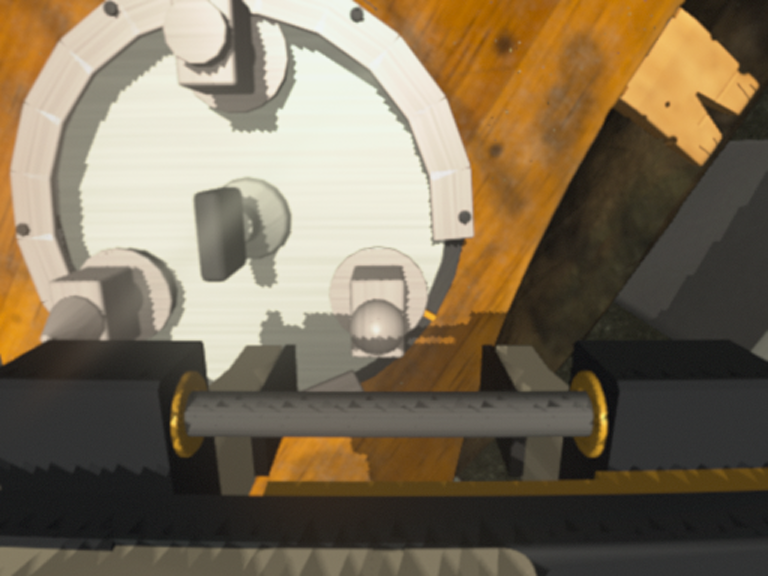

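The block is well aligned with the tool axes; ball at (378,327), block top spanning x 350–404. Pointer at (430,316).

Run:
```python
from h import *
np.set_printoptions(precision=4,suppress=True)
T=np.load('T4.npy');w=cam('wrist',T)
P=hit(w,np.array([(378,327),(377,266),(377,357),(430,316),(387,12)])/1.5-.2,[.088,.078,.078,.02,.01]);print(P);print((P-T[:3,3])@T[:3,:3]); print(ctrl.get_obs()['tool_pos'])
h=hit(w,np.array([(195,192),(240,186),(246,260),(204,280)])/1.5,.092);print(h,h.mean(0))
```

```text
[[0.4169 0.19   0.088 ]
 [0.4313 0.1675 0.078 ]
 [0.4074 0.2068 0.078 ]
 [0.3817 0.1885 0.02  ]
 [0.493  0.0575 0.01  ]]
[[-0.0046 -0.0045  0.0788]
 [ 0.0221 -0.0051  0.0889]
 [-0.0238 -0.0053  0.0888]
 [-0.0219  0.0255  0.1471]
 [ 0.148  -0.0005  0.1571]]
[0.4176 0.1856 0.1697]
[[0.5153 0.1777 0.092 ]
 [0.5    0.1655 0.092 ]
 [0.483  0.1925 0.092 ]
 [0.4949 0.2104 0.092 ]] [0.4983 0.1865 0.092 ]
```

Request:
apply_moves --targets '[{"travel": [0,0,0],"roll": 0,"jaw": 64},{"travel": [0,0,0],"roll": 0,"jaw": 64},{"travel": [0,0,0],"roll": 0,"jaw": 64}]'

```text
clock: 7.1
tool_pos: [0.4191, 0.1886, 0.1731]
orientation: [-179.9, 0.0, -58.1]
force: [-0.5, 0.1, -1.0]
opening: 0.064
gripper_force: 0.0
```

Request:
apply_moves --targets '[{"travel": [-1,0.5,30],"roll": 0,"jaw": 64},{"travel": [0,0,30],"roll": 0,"jaw": 64},{"travel": [0,0,25],"roll": 0,"jaw": 64},{"travel": [0,0,12],"roll": 0,"jaw": 64},{"travel": [0,0,4],"roll": 0,"jaw": 64},{"travel": [0,0,0],"roll": 0,"jaw": 40},{"travel": [0,0,0],"roll": 0,"jaw": 36},{"travel": [0,0,0],"roll": 0,"jaw": 32},{"travel": [0,0,0],"roll": 0,"jaw": 30}]'

```text
clock: 8.0
tool_pos: [0.4178, 0.1889, 0.0714]
orientation: [-179.9, 0.0, -58.1]
force: [-0.2, -0.1, 0.8]
opening: 0.0376
gripper_force: 0.0
```

Request:
apply_moves --targets '[{"travel": [0,0,0],"roll": 0,"jaw": 20},{"travel": [0,0,0],"roll": 0,"jaw": 15},{"travel": [0,0,0],"roll": 0,"jaw": 15},{"travel": [0,0,0],"roll": 0,"jaw": 15}]'

```text
clock: 8.4
tool_pos: [0.4177, 0.1888, 0.071]
orientation: [-180.0, 0.0, -58.1]
force: [-0.5, 0.5, 5.3]
opening: 0.026
gripper_force: 30.0
```

Request:
apply_moves --targets '[{"travel": [0,0,0],"roll": -3,"jaw": 15},{"travel": [0,0,0],"roll": -6,"jaw": 15},{"travel": [0,0,0],"roll": -6,"jaw": 15},{"travel": [0,0,0],"roll": -6,"jaw": 15},{"travel": [0,0,0],"roll": -6,"jaw": 15},{"travel": [0,0,0],"roll": -6,"jaw": 15},{"travel": [0,0,0],"roll": -6,"jaw": 15},{"travel": [0,0,0],"roll": -6,"jaw": 15}]'

```text
clock: 9.2
tool_pos: [0.4181, 0.189, 0.0711]
orientation: [-179.9, -0.1, -12.9]
force: [1.3, 0.7, 3.3]
opening: 0.0258
gripper_force: 30.0
```

Request:
apply_moves --targets '[{"travel": [0,0,0],"roll": -6,"jaw": 15},{"travel": [0,0,0],"roll": -6,"jaw": 15},{"travel": [0,0,0],"roll": -6,"jaw": 15},{"travel": [0,0,0],"roll": -6,"jaw": 15},{"travel": [0,0,0],"roll": -6,"jaw": 15},{"travel": [0,0,0],"roll": -6,"jaw": 15},{"travel": [0,0,0],"roll": -6,"jaw": 15},{"travel": [0,0,0],"roll": -2,"jaw": 15},{"travel": [0,0,0],"roll": 0,"jaw": 15},{"travel": [0,0,0],"roll": 0,"jaw": 15}]'

```text
clock: 10.2
tool_pos: [0.4176, 0.1887, 0.071]
orientation: [180.0, -0.0, 30.9]
force: [-1.3, 0.6, 6.3]
opening: 0.0255
gripper_force: 30.0
```

Run:
```python
from h import *
o=ctrl.get_obs();print(o['moment'],o['force'],o['orientation'],o['joint_pos'])
```

```text
[-0.15716115  0.3761888   0.07588658] [-1.2874471   0.57749738  6.31278941] [ 1.79997482e+02 -2.71909238e-02  3.09014887e+01] [ 4.90632088e+01  1.19286167e+01 -3.90922365e+01  1.72863402e-02
 -3.89540966e+01  7.18248389e+01]
```

Request:
apply_moves --targets '[{"travel": [0,0,-3],"roll": 0,"jaw": 15},{"travel": [0,0,-4],"roll": 0,"jaw": 15},{"travel": [0,0,-4],"roll": 0,"jaw": 15},{"travel": [0,0,0],"roll": 0,"jaw": 15}]'

```text
clock: 10.6
tool_pos: [0.4174, 0.1885, 0.0821]
orientation: [-180.0, -0.0, 30.9]
force: [0.4, -0.4, -2.5]
opening: 0.0259
gripper_force: 30.0
```

Request:
apply_moves --targets '[{"travel": [0,0,-20],"roll": 0,"jaw": 15},{"travel": [0,0,-35],"roll": 0,"jaw": 15},{"travel": [0,0,-35],"roll": 0,"jaw": 15},{"travel": [0,0,-28],"roll": 0,"jaw": 15},{"travel": [0,0,0],"roll": 6,"jaw": 15},{"travel": [0,0,0],"roll": 6,"jaw": 15},{"travel": [0,0,0],"roll": 6,"jaw": 15},{"travel": [0,0,0],"roll": 6,"jaw": 15},{"travel": [0,0,0],"roll": 6,"jaw": 15},{"travel": [0,0,0],"roll": 0,"jaw": 15}]'

```text
clock: 11.6
tool_pos: [0.417, 0.1883, 0.1994]
orientation: [180.0, 0.0, 0.8]
force: [-0.9, -0.3, -3.2]
opening: 0.0259
gripper_force: 30.0
```

Request:
apply_moves --targets '[{"travel": [2,13.3,0],"roll": 0,"jaw": 15},{"travel": [4.3,27.3,0],"roll": 0,"jaw": 15},{"travel": [4.3,27.3,0],"roll": 0,"jaw": 15},{"travel": [4.3,27.3,0],"roll": 0,"jaw": 15},{"travel": [4.3,27.3,0],"roll": 0,"jaw": 15},{"travel": [4.3,27.3,0],"roll": 0,"jaw": 15},{"travel": [4.3,27.3,0],"roll": 0,"jaw": 15},{"travel": [4.3,27.3,0],"roll": 0,"jaw": 15},{"travel": [4.3,27.3,0],"roll": 0,"jaw": 15},{"travel": [4.3,27.3,0],"roll": 0,"jaw": 15}]'

```text
clock: 12.6
tool_pos: [0.4617, -0.0715, 0.1996]
orientation: [-180.0, 0.0, 1.0]
force: [0.9, 0.1, -2.9]
opening: 0.0258
gripper_force: 30.0
```

Request:
apply_moves --targets '[{"travel": [4.3,27.3,0],"roll": 0,"jaw": 15},{"travel": [4.3,27.3,0],"roll": 0,"jaw": 15},{"travel": [4.3,27.3,0],"roll": 0,"jaw": 15},{"travel": [4.3,27.3,0],"roll": 0,"jaw": 15},{"travel": [4.3,27.3,0],"roll": 0,"jaw": 15},{"travel": [4.3,27.3,0],"roll": 0,"jaw": 15},{"travel": [2.3,14,0],"roll": 0,"jaw": 15},{"travel": [0,0,0],"roll": 0,"jaw": 15},{"travel": [0,0,0],"roll": 0,"jaw": 15},{"travel": [0,0,0],"roll": 0,"jaw": 15}]'

```text
clock: 13.6
tool_pos: [0.4926, -0.2466, 0.1996]
orientation: [-180.0, 0.0, 0.9]
force: [0.1, 0.0, -3.4]
opening: 0.0261
gripper_force: 30.0
```

Run:
```python
from h import *
o=ctrl.get_obs();print(o['tool_pos'],o['joint_pos'])
np.save('T5.npy',pose());save('wrist','pics/w5.png',None,1.5)
```

```text
[ 0.49257392 -0.24658015  0.19963028] [-6.22609140e+00  1.11123576e+01 -1.91159940e+01 -1.76750471e-02
 -5.97829823e+01  9.71760499e+01]
```

View pics/w5.png

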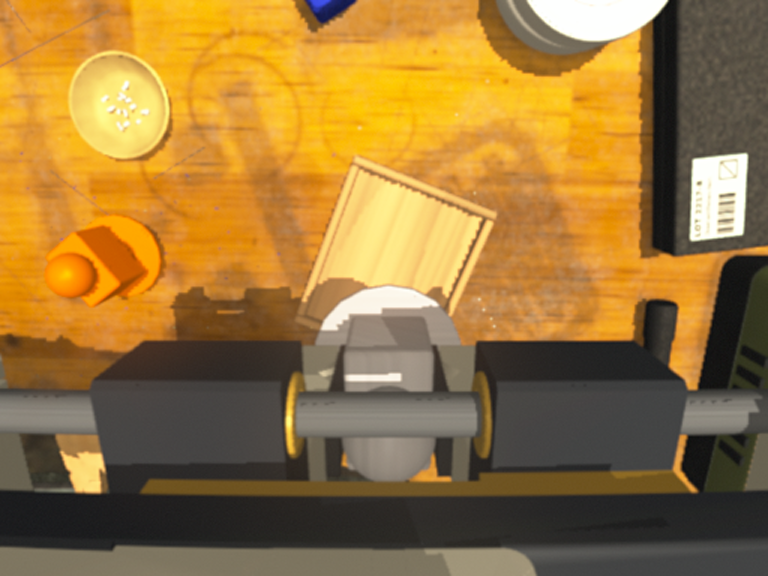

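The stake is held upright. Tray corners show at (358,158), (495,213) and (302,320); nothing tall is close by.

Run:
```python
from h import *
P=hit(cam('wrist',np.load('T5.npy')),np.array([(358,158),(495,213),(302,320)])/1.5-.2,.016);print(P, (P[1]+P[2])/2)
```

```text
[[ 0.56268875 -0.2263834   0.016     ]
 [ 0.52974098 -0.31522721  0.016     ]
 [ 0.45442415 -0.18794764  0.016     ]] [ 0.49208256 -0.25158743  0.016     ]
```

Request:
apply_moves --targets '[{"travel": [0,3,20],"roll": 0,"jaw": 15},{"travel": [0,0,35],"roll": 0,"jaw": 15},{"travel": [0,0,35],"roll": 0,"jaw": 15},{"travel": [0,0,28],"roll": 0,"jaw": 15},{"travel": [0,0,12],"roll": 0,"jaw": 15},{"travel": [0,0,5],"roll": 0,"jaw": 15},{"travel": [0,0,0],"roll": 0,"jaw": 15},{"travel": [0,0,0],"roll": 0,"jaw": 15}]'

```text
clock: 14.45
tool_pos: [0.4941, -0.2502, 0.0661]
orientation: [180.0, -0.1, 0.9]
force: [0.4, -0.5, -2.3]
opening: 0.026
gripper_force: 30.0
```

Request:
apply_moves --targets '[{"travel": [0,0,2],"roll": 0,"jaw": 15},{"travel": [0,0,2],"roll": 0,"jaw": 15},{"travel": [0,0,2],"roll": 0,"jaw": 15},{"travel": [0,0,0],"roll": 0,"jaw": 15}]'

```text
clock: 14.85
tool_pos: [0.4928, -0.2502, 0.0586]
orientation: [-180.0, 0.0, 0.9]
force: [-1.2, 0.2, -3.6]
opening: 0.0257
gripper_force: 30.0
```

Request:
apply_moves --targets '[{"travel": [0,0,1],"roll": 0,"jaw": 15},{"travel": [0,0,0.5],"roll": 0,"jaw": 15},{"travel": [0,0,0],"roll": 0,"jaw": 15}]'

```text
clock: 15.15
tool_pos: [0.4929, -0.2502, 0.0572]
orientation: [180.0, 0.0, 0.9]
force: [0.7, -0.2, -2.0]
opening: 0.0262
gripper_force: 30.0
```

Request:
apply_moves --targets '[{"travel": [0,0,0.5],"roll": 0,"jaw": 15},{"travel": [0,0,0.3],"roll": 0,"jaw": 15},{"travel": [0,0,0],"roll": 0,"jaw": 15}]'

```text
clock: 15.45
tool_pos: [0.493, -0.2502, 0.0571]
orientation: [180.0, -0.0, 0.9]
force: [-3.2, 1.1, 5.7]
opening: 0.0259
gripper_force: 30.0
```

Contact with the floor is confirmed. Releasing now.

Request:
apply_moves --targets '[{"travel": [0,0,0],"roll": 0,"jaw": 30},{"travel": [0,0,0],"roll": 0,"jaw": 45},{"travel": [0,0,0],"roll": 0,"jaw": 60},{"travel": [0,0,0],"roll": 0,"jaw": 60},{"travel": [0,0,-10],"roll": 0,"jaw": 60},{"travel": [0,0,-30],"roll": 0,"jaw": 60},{"travel": [0,0,-40],"roll": 0,"jaw": 60},{"travel": [0,0,-40],"roll": 0,"jaw": 60},{"travel": [0,0,-40],"roll": 0,"jaw": 60}]'

```text
clock: 16.35
tool_pos: [0.4927, -0.2502, 0.2189]
orientation: [180.0, -0.0, 0.9]
force: [1.1, -0.2, 0.2]
opening: 0.0597
gripper_force: 0.0
```

Request:
apply_moves --targets '[{"travel": [-30,0,0],"roll": 0,"jaw": 60},{"travel": [-30,0,0],"roll": 0,"jaw": 60},{"travel": [0,0,0],"roll": 0,"jaw": 60},{"travel": [0,0,0],"roll": 0,"jaw": 60}]'

```text
clock: 16.75
tool_pos: [0.4329, -0.2513, 0.2176]
orientation: [180.0, -0.1, 0.9]
force: [0.4, -0.0, -0.2]
opening: 0.0603
gripper_force: 0.0
```

Run:
```python
from h import *
a=cv2.cvtColor(ctrl.snapshot('wrist'),cv2.COLOR_RGB2BGR);b=cv2.cvtColor(ctrl.snapshot('side'),cv2.COLOR_RGB2BGR);d=cv2.cvtColor(ctrl.snapshot('top'),cv2.COLOR_RGB2BGR)
im=np.zeros((580,800,3),np.uint8);im[:300,:400]=cv2.resize(a,(400,300));im[:280,402:]=cv2.resize(b[150:330,155:411],(398,280));im[302:580,:420]=cv2.resize(d[130:269,125:335],(420,278))
cv2.imwrite('pics/m6.png',im)
```

```text
(no output)
```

View pics/m6.png

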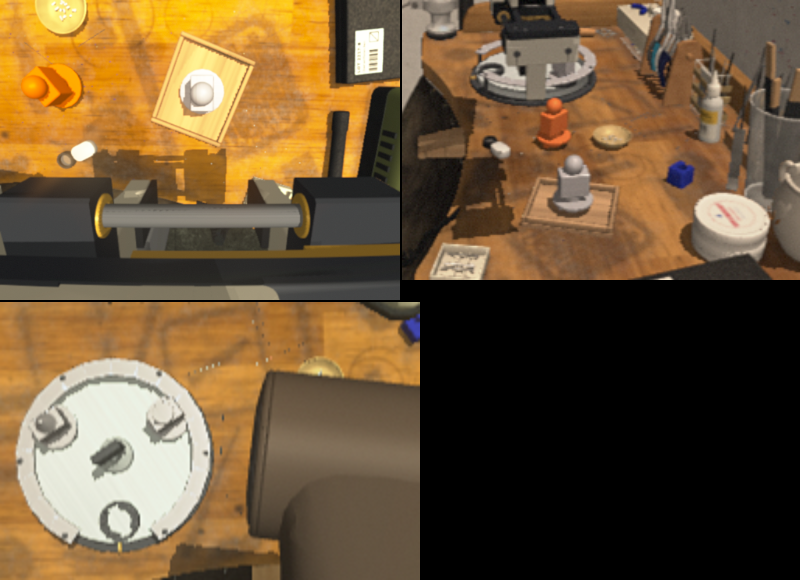

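The ball stake stands upright in the middle of the tray. Its empty socket is at the pointer, the cone and flat stakes are still in the turret, and the bystanders look undisturbed.

```bash
python3 -c "
from plant import ctrl
print(ctrl.close_job())"
```

```text
the job is handed in; nothing more can be done
None
```

The ball stake was turned to the gate, unscrewed, lifted out and set down upright on the tray floor, with the other two stakes still in the turret and the wax, eyeglass and dish untouched; the job was handed in at about 17 s.

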